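Turn the bead carousel to bring the tall tin to the front

TASK

Turn the bead turntable by gently pushing the posts on its rim with the fingertips until the tall tin stands at the front, lined up with the pointer at the picking tray, and leave it there at rest with your hand clear. Do not pinch the posts, and do not touch, lift or tip the small containers riding on the turntable; leave everything lying round it where it is.

Things in the scene. Friction and masses are not known exactly. Their poses are not given: they have to be found in the camera images.
- stand: fixed foot under the turntable: dark steel disc, 210 mm diameter, 16 mm high. Origin on the turning axis at table height. Its front is its own -x (roughly towards the robot, turned up to 30 degrees either way), where an aluminium tongue 70 mm wide carries a dark diamond-shaped pointer and a white picking tray (182 to 242 mm from the axis, top at 24 mm)
- pointer (a point): the inner tip of the diamond-shaped pointer on the stand, 145 mm in front of the turning axis, just outside the turntable's edge, 18 mm above the table; the front line runs from the turning axis through this point
- carousel: round light-wood turntable, 284 mm diameter, 10 mm thick, top 28 mm above the table. Turns either way without stops, damped (2 to 5 N at the rim moves it), stops where it is left. Origin on the axis at its underside, z up. Six collars, 8 mm high, 49 mm inside, lie 80 mm from the axis at 0, 60 .. 300 degrees from its own x, each holding one loose container
- post (a point): top centre of one of six alike wooden finger posts on the turntable's rim: 12 mm diameter, 28 to 73 mm above the table, 130 mm from the axis. The six are 60 degrees apart, midway in angle between the collars; this one is at 30 degrees counter-clockwise from the turntable's own x
- tall_tin: the tall tin: plain round aluminium tin with a lid, 44 mm diameter, 66 mm high, by far the tallest thing on the turntable (top 94 mm above the table); stands loose in one collar. Origin at the centre of its underside
- low_tin: low aluminium tin, 44 mm diameter, 32 mm high, loose in a collar; origin at the centre of its underside
- flat_tin: flat aluminium tin, 44 mm diameter, 22 mm high, loose in a collar; origin at the centre of its underside
- bead_cup: open white ceramic cup, 40 mm diameter, 34 mm high, loose in a collar; origin at the centre of its underside
- spool: wooden spool, 42 mm diameter, 36 mm high, loose in a collar; origin at the centre of its underside
- square_box: dark wooden box 31 x 31 x 28 mm, loose in a collar; origin at the centre of its underside
- dish: round white dish of beads, 68 mm diameter, 18 mm high, loose on the table close to the turntable's front left (as seen from the robot); origin at the centre of its underside
- pebble: polished stone, 54 mm diameter, 25 mm high, loose on the table on the turntable's right; origin at the centre of its underside
- scoop: steel bead scoop lying near the turntable's front right, 110 mm long along its x (from -58 to +53 mm), 28 mm wide, 10 mm high; origin on its underside
- bead_box: white divided bead box 100 x 120 x 22 mm on the table to the left; origin at the centre of its underside
- glue_bottle: white bottle, 44 mm diameter, 100 mm high, standing on the table to the right; origin at the centre of its underside
- tweezers: steel tweezers lying on the table to the right, about 125 mm long along their x, 20 mm wide, 8 mm high; origin at mid-length on the table
Things that resemble listed ones, but are neither listed nor needed, are in the scene too. Leave any green or red look-alike of the tall_tin alone.

How it is judged:
By the outcome, as a careful person would: the job done as asked, in the order asked, and still so for the second after the job is handed in, with the robot touching nothing.
It also fails if it takes over 67 s, if anything falls off the work surface, if the arm or the gripper's body presses on something with over 40 N, if the wrist force passes 120 N, or if a joint passes its speed limit or range.

ROBOT

A 6-joint arm with a two-finger parallel gripper is mounted at the origin on the work surface. World frame = base frame: x ahead of the robot, y to its left, z up, the work surface at z = 0. Lengths are in mm, angles in rad, forces in N, time in s.
With the tool pointing down it reaches from about 400 to 925 mm from the base axis. Payload 12.5 kg.
Tool frame: the origin (TCP) lies where the fingers leave the gripper's body, on its centre line; the fingertips stand 78 mm ahead of it and the grasp point (between the pads) lies 59 mm ahead of it (env.tip_extent is the distance from the TCP to the fingertips, in mm); z points along the fingers, y is the direction in which the jaws open and shut (so a half turn about z gives the same grasp; the last joint's range is limited). The gripper opens to 95 mm and grips with 3 to 60 N. Pads are 20 mm wide; open, the fingers measure 119 mm over their backs; the gripper's body (75 mm by 180 mm) begins 59 mm behind the grasp point.
Start: joints at [-1.223, 0.491, 1.559, -0, 1.092, -0.106], TCP at [274.012, -561.743, 292.261] pointing down, gripper open.
Joint ranges: [-3.1, 3.1], [-0.84, 2.19], [0.05, 2.79], [-1.13, 4.28], [0.06, 2.93], [-2.69, 2.69]. Speed limits (rad/s): [2.22, 2.22, 2.79, 3.14, 3.14, 3.14].

INTERFACE

Orientations are given as [roll, pitch, yaw] about the fixed x, y, z axes, in that order (R = Rz(yaw) Ry(pitch) Rx(roll)).
In Python, from cell import env gives the robot as it stands. The module is installed in compiled form; this text tells all that it offers.
- The arm moves only by the tool play_rows, never from a script. Its argument "targets" is a list of rows, each an object with "linear": the shift along the tool's x, y, z in mm, a list of three; "turn": the turn about the tool's z in rad. A call has 1 to 20 rows; each row is the pose to reach, as a shift and turn from the pose commanded when the call began, along the tool's axes at that moment; what a row does not reach only later rows make up. A row lasts 1/8 s, in which the tool goes at most 62.5 mm and 10.7 degrees, less where a joint would pass 70% of its speed; a pose out of reach is approached as far as the arm can. A call with a gripper value outside its range is refused whole. "hand" is the finger opening in mm, from 0 to 95.1, set as the call begins (left out, the last holds). The fingers move at their own pace and stop on an object; the grip force is fixed at half the most. Time passes only in rows, so rows that repeat a pose let the fingers close. It gives the time, the measured TCP pose, the force and the opening at its end, in the units of the state.
- env.state(): the state, without advancing time (a new reading comes with each control period).
- env.read_camera(name): name is "side" or "top" or "wrist"; returns (picture, depth): 420x560x3 uint8, red, green, blue; 420x560 float32, mm along the optical axis (not along the pixel's ray), 0 where there is no reading.
- env.camera_params(name): a dict with "fx", "fy", "cx", "cy" (pixels), "k1" (the pictures are not rectified: a ray, as slopes to the right and down, at radius r is drawn at 1 + k1 r^2 times it, then the intrinsics apply), "R" (3x3) and "t" (3): a world point X has camera coordinates R X + t. Camera axes: x right, y down, z forward; pixel columns grow to the right and rows downward; lengths in mm; the calibration is good to about 2 mm. A picture is of the moment at which its call begins: read the wrist's pose just before it. camera_params takes no time and is no camera call; for the wrist camera it gives the pose at the moment of the call.
- env.job_done(): hands the job in, once; it reports no verdict.
The state is a dict: "t": time; "joints": joint angles; "qvel": joint speeds; "tau": joint torques, N m; "eef_pos": TCP position; "tcp_rot": TCP orientation; "ft_force": force on the tool from outside, world axes, zero at the start; "moment": the same for the moment, N m; "opening": opening from 0.0 (shut) to 1.0 (fully open).
Only numpy, scipy, OpenCV 4.12 (cv2) and the standard library are available. Lean on these libraries where they do the work, as an engineer would, in place of code of your own. Each camera call takes 0.05 s, during which the arm holds its last target.

## Working session

There is one attempt and no reset: what is moved stays moved. The work goes in short steps, Python scripts to look and compute and a tool call to move; the robot and the scene stay as the last step left them, time stands still between calls to the robot, and variables do not carry over. Pictures are saved under pics/ and viewed, and the job is handed in when it is done.

Besides the shell and the picture viewer there is one more tool, called after ">>>" as name(argument=value, ...), one argument or row to a line, values as JSON. play_rows: Moves the arm, as the interface text tells. Its arguments: {"type":"object","properties":{"targets":{"type":"array","items":{"type":"object","properties":{"linear":{"type":"array","items":{"type":"number"}},"turn":{"type":"number"}}}},"hand":{"type":"number"}},"required":["targets"]}

```bash
mkdir -p pics; cat > h.py <<'E'
import numpy as np, cv2
from cell import env
def snap(n,tag):
    p,d=env.read_camera(n); cv2.imwrite(f'pics/{tag}.png',p[:,:,::-1]); np.save(f'pics/{tag}_d.npy',d); return p,d
def ray(n,u,v,c=None):
    c=c or env.camera_params(n)
    K=np.array([[c['fx'],0,c['cx']],[0,c['fy'],c['cy']],[0,0,1.]])
    xd=(u-c['cx'])/c['fx']; yd=(v-c['cy'])/c['fy']; x,y=xd,yd
    for _ in range(30):
        s=1+c['k1']*(x*x+y*y); x,y=xd/s,yd/s
    R=np.array(c['R']);t=np.array(c['t'])
    return -R.T@t, R.T@np.array([x,y,1])
def onz(n,u,v,z,c=None):
    o,d=ray(n,u,v,c); return o+d*(z-o[2])/d[2]
def proj(n,X,c=None):
    c=c or env.camera_params(n)
    p=np.array(c['R'])@np.array(X,float)+np.array(c['t']); x,y=p[:2]/p[2]; s=1+c['k1']*(x*x+y*y)
    return c['fx']*x*s+c['cx'],c['fy']*y*s+c['cy']
E
python3 - <<'E'
from h import *
for n in('top','side'): snap(n,n+'0')
s=env.state();print(s['t'],s['eef_pos'],s['tcp_rot'],s['ft_force'])
for n in('top','side'):
    print({k:np.round(v,3).tolist() for k,v in env.camera_params(n).items()})
E
```

```text
0.1 [ 273.94851618 -561.62443563  291.72728335] [-3.14066554e+00 -9.38346777e-05  4.53761155e-01] [0.69402803 0.34354956 0.88555625]
{'fx': 502.822, 'fy': 502.822, 'cx': 275.516, 'cy': 214.047, 'k1': -0.041, 'R': [[0.014, -1.0, -0.009], [-0.998, -0.013, -0.065], [0.065, 0.01, -0.998]], 't': [-9.007, 550.76, 1435.83]}
{'fx': 405.907, 'fy': 405.907, 'cx': 280.712, 'cy': 204.025, 'k1': 0.029, 'R': [[0.977, -0.214, 0.01], [-0.097, -0.481, -0.871], [0.191, 0.85, -0.491]], 't': [-531.076, 109.819, 916.815]}
```

View pics/top0.png

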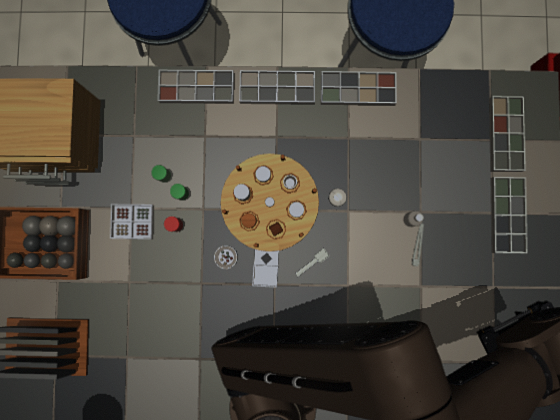

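View pics/side0.png

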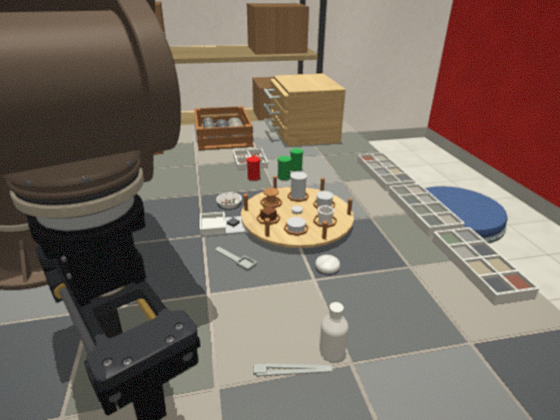

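```bash
python3 - <<'E'
from h import *
a=cv2.imread('pics/top0.png');d=np.load('pics/top0_d.npy')
c=env.camera_params('top')
cv2.imwrite('pics/crop0.png',cv2.resize(a[145:295,200:350],None,fx=4,fy=4,interpolation=cv2.INTER_CUBIC))
# heights map
R=np.array(c['R']);t=np.array(c['t'])
H=np.zeros(d.shape);X=np.zeros(d.shape+(3,))
for v in range(140,300):
  for u in range(130,440):
    o,r=ray('top',u,v,c); X[v,u]=o+r*d[v,u]
np.save('pics/X.npy',X)
Z=X[:,:,2]
m=((Z>80)&(Z<105)).astype(np.uint8); m[:145]=0;m[300:]=0
n,l,s,ce=cv2.connectedComponentsWithStats(m)
for i in range(1,n):
  if s[i,4]>20: print('z80-105',ce[i],s[i],X[l==i].mean(0))
m=((Z>55)&(Z<79)).astype(np.uint8)
n,l,s,ce=cv2.connectedComponentsWithStats(m)
for i in range(1,n):
  if s[i,4]>2: print('post',ce[i],s[i],np.median(X[l==i],0))
E
```

```text
z80-105 [240.94736842 191.82105263] [234 184  15  16 190] [606.0014154   93.65702546  92.80842677]
z80-105 [418.33333333 217.81666667] [414 214   9   9  60] [ 540.48740794 -393.05820516   96.85112588]
post [282.41176471 157.11764706] [281 155   4   5  17] [708.18249775 -18.19392395  70.51139582]
post [158.57446809 172.55319149] [151 165  16  16 188] [660.44786782 329.98968178  64.72287185]
post [237.4375 167.75  ] [236 166   4   5  16] [675.3976396  106.65117812  70.55888919]
post [262.82716049 173.84567901] [255 167  16  15 162] [661.25750741  34.99258587  59.44644709]
post [289.62745098 181.03921569] [283 175  14  14  51] [644.43791259 -41.33713249  60.86076607]
post [177.19892473 191.22580645] [170 184  16  15 186] [608.87245611 275.66590146  65.22540606]
post [314.  190.5] [312 189   5   4  16] [ 615.01142977 -108.7550178    70.76072178]
post [246.  198.5] [245 198   3   2   4] [590.4795514   81.4144946   63.65565049]
post [241.5 200. ] [240 200   4   1   4] [586.17771205  94.05164741  62.93736217]
post [223.8        211.33333333] [222 210   5   4  15] [553.45840768 141.46903155  70.30210211]
post [413.70866142 218.77165354] [408 211  15  16 127] [ 538.40725331 -386.27152249   67.82401584]
post [248.14117647 220.5       ] [241 214  15  14 170] [528.70087704  74.57466332  63.74704293]
post [171.15789474 224.        ] [164 217  16  15 190] [515.97228555 290.41699982  64.92869071]
post [275.5        228.61666667] [269 223  14  13  60] [508.74314752  -1.30231195  57.22309237]
post [300.6 234.6] [299 233   4   4  15] [490.05586805 -73.3891515   71.49676729]
post [255.5 245.5] [254 244   4   4  16] [459.15558212  52.12943339  71.9819314 ]
```

View pics/crop0.png

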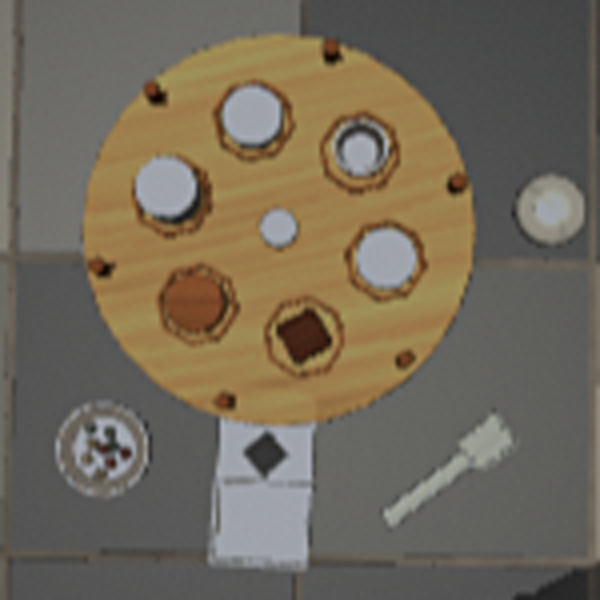

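```bash
cat > meas.py <<'E'
from h import *
def centers(a,d,c):
    # posts via dark reddish small blobs is fragile; use depth
    o=None
    X=np.zeros(d.shape+(3,))
    for v in range(135,300):
      for u in range(190,350):
        o,r=ray('top',u,v,c); X[v,u]=o+r*d[v,u]
    return X
def posts(X,ax):
    Z=X[:,:,2]; r=np.hypot(X[:,:,0]-ax[0],X[:,:,1]-ax[1])
    m=((Z>62)&(Z<82)&(r>118)&(r<142)).astype(np.uint8)
    n,l,s,ce=cv2.connectedComponentsWithStats(m); out=[]
    for i in range(1,n):
        if 8<=s[i,4]<40: out.append(onz('top',*ce[i],73)[:2])
    return np.array(out)
def tin(X,ax):
    Z=X[:,:,2]; r=np.hypot(X[:,:,0]-ax[0],X[:,:,1]-ax[1])
    m=((Z>84)&(Z<102)&(r<115)).astype(np.uint8)
    n,l,s,ce=cv2.connectedComponentsWithStats(m)
    i=1+np.argmax(s[1:,4]); return onz('top',*ce[i],94)[:2]
E
python3 - <<'E'
from meas import *
from scipy.optimize import least_squares
a=cv2.imread('pics/top0.png');d=np.load('pics/top0_d.npy');c=env.camera_params('top')
X=centers(a,d,c); ax=np.array([583,16.])
P=posts(X,ax);print(P)
f=least_squares(lambda p:np.hypot(P[:,0]-p[0],P[:,1]-p[1])-130,ax);ax=f.x;print('axis',ax,f.fun, P.mean(0))
# disc circle colour
hsv=cv2.cvtColor(a,cv2.COLOR_BGR2HSV)
m=cv2.inRange(hsv,(8,70,90),(30,255,255));m[:140]=0;m[300:]=0;m[:,:210]=0;m[:,330:]=0
k=max(cv2.findContours(m,0,2)[0],key=cv2.contourArea);h=cv2.convexHull(k)[:,0]
Q=np.array([onz('top',u,v,28)[:2] for u,v in h]);g=least_squares(lambda p:np.hypot(Q[:,0]-p[0],Q[:,1]-p[1])-p[2],[583,16,142]);print('disc',g.x)
T=tin(X,ax);print('tin',T,np.degrees(np.arctan2(*(T-ax)[::-1])),np.hypot(*(T-ax)))
an=np.degrees(np.arctan2(P[:,1]-ax[1],P[:,0]-ax[0]));print('posts',an,an%60)
# diamond
g=cv2.cvtColor(a,cv2.COLOR_BGR2GRAY);roi=g[248:272,256:277];m=(roi<100).astype(np.uint8)
n,l,s,ce=cv2.connectedComponentsWithStats(m);i=[i for i in range(1,n) if l[10,10]==i]
i=l[10,10];print(s[i],ce[i]+[256,248])
D=onz('top',*(ce[i]+[256,248]),18)[:2];print('diamond',D,np.degrees(np.arctan2(*(D-ax)[::-1])),np.hypot(*(D-ax)))
# tongue+tray white
m=cv2.inRange(hsv,(0,0,140),(179,40,255));m[:249]=0;m[292:]=0;m[:,:245]=0;m[:,285:]=0
k=max(cv2.findContours(m,0,2)[0],key=cv2.contourArea);b=cv2.minAreaRect(k);print(b)
ys,xs=np.where(m>0)
C=onz('top',*b[0],20)[:2];print('tray',C,np.degrees(np.arctan2(*(C-ax)[::-1])))
bx=cv2.boxPoints(b);W=np.array([onz('top',u,v,20)[:2] for u,v in bx]);print(W,[np.degrees(np.arctan2(*(W[(i+1)%4]-W[i])[::-1])) for i in range(4)])
for n,z in(('dish',0),):pass
E
```

```text
[[ 707.75220503  -19.51519884]
 [ 676.52114752  106.77321459]
 [ 614.45991781 -108.56340986]
 [ 552.9205008   142.05251004]
 [ 491.03806878  -72.48512517]
 [ 459.42437581   52.42153307]]
axis [583.84586685  16.90684217] [-0.85145873 -0.90827858 -0.84890918 -1.08989004 -1.14267111 -0.60911662] [583.68603596  16.7805873 ]
disc [585.43114306  16.97560964 141.34849254]
tin [605.96973803  93.60549955] 73.9096950383724 79.82574596633837
posts [ -16.38060257   44.11841553  -76.28806076  103.88056083 -136.07403958
  164.06921093] [43.61939743 44.11841553 43.71193924 43.88056083 43.92596042 44.06921093]
[ 5  5 11 11 67] [265.86567164 257.95522388]
diamond [423.91998727  24.41414123] 177.3123735702378 160.10198780777978
((265.0812072753906, 267.8629455566406), (24.223995208740234, 36.19350051879883), 4.085616588592529)
tray [395.59212146  26.1893743 ] 177.1771105824608
[[345.99599194  63.76650276]
 [449.31365583  58.04063571]
 [445.3276939  -11.50720755]
 [342.0977229   -5.50888179]] [np.float64(-3.1720883646983644), np.float64(-93.28017697581231), np.float64(176.67448576692993), np.float64(86.7792447800208)]
```

```bash
cat > plan.py <<'E'
import numpy as np
AX=np.array([584.3,16.9])
def rel(p0,yaw0,p,yaw):
    d=np.array(p)-p0; c,s=np.cos(yaw0),np.sin(yaw0)
    t=(yaw0-yaw+np.pi)%(2*np.pi)-np.pi
    return [round(d[0]*c+d[1]*s,1),round(d[0]*s-d[1]*c,1),round(-d[2],1)],round(t,3)
def pt(a,r,z): a=np.radians(a); return [AX[0]+r*np.cos(a),AX[1]+r*np.sin(a),z]
E
python3 - <<'E'
from plan import *
p0=[274.012,-561.743,292.261]
print(rel(p0,.4538,pt(-156,132,210),np.radians(-46)), rel(p0,.4538,pt(-156,132,123),np.radians(-46)))
E
```

```text
([np.float64(400.6), np.float64(-388.7), np.float64(82.3)], np.float64(1.257)) ([np.float64(400.6), np.float64(-388.7), np.float64(169.3)], np.float64(1.257))
```

>>> play_rows(
  hand=0,
  targets=[
    {"linear": [15,-15,0],"turn": 0.05},
    {"linear": [45,-44,5],"turn": 0.15},
    {"linear": [80,-78,12],"turn": 0.28},
    {"linear": [120,-116,20],"turn": 0.4},
    {"linear": [160,-155,30],"turn": 0.53},
    {"linear": [200,-194,40],"turn": 0.65},
    {"linear": [240,-233,50],"turn": 0.78},
    {"linear": [280,-272,60],"turn": 0.9},
    {"linear": [320,-310,68],"turn": 1.03},
    {"linear": [355,-345,75],"turn": 1.15},
    {"linear": [382,-371,80],"turn": 1.22},
    {"linear": [396,-384,82],"turn": 1.257},
    {"linear": [400.6,-388.7,82.3],"turn": 1.257},
    {"linear": [400.6,-388.7,82.3],"turn": 1.257},
  ],
)

```text
t: 1.85
eef_pos: [463.6, -36.9, 209.9]
tcp_rot: [3.141, 0.0, -0.802]
ft_force: [-0.8, -0.7, 0.5]
opening: 0.003
```

>>> play_rows(
  targets=[
    {"linear": [0,0,10],"turn": 0},
    {"linear": [0,0,30],"turn": 0},
    {"linear": [0,0,50],"turn": 0},
    {"linear": [0,0,70],"turn": 0},
    {"linear": [0,0,82],"turn": 0},
    {"linear": [0,0,87],"turn": 0},
    {"linear": [0,0,87],"turn": 0},
  ],
)

```text
t: 2.72
eef_pos: [463.7, -37.0, 122.9]
tcp_rot: [3.141, 0.0, -0.803]
ft_force: [0.9, -0.2, 0.7]
opening: 0.006
```

```bash
python3 - <<'E'
from h import *
from plan import *
snap('side','side1')
a=cv2.imread('pics/side1.png');cv2.imwrite('pics/side1c.png',cv2.resize(a[130:290,170:390],None,fx=3.5,fy=3.5))
s=env.state();print(s['t'],s['eef_pos'],s['tcp_rot'],s['ft_force'],s['joints'])
p0=np.array([463.7,-36.8,123]);y0=np.radians(-46)
for a in range(-153,-90,3): print(a,*rel(p0,y0,pt(a,132,123),np.radians(max(-46,a+90+7))))
E
```

```text
2.775 [463.78626715 -36.91096305 123.17059714] [-3.14141005e+00 -4.09933521e-04 -8.03341269e-01] [ 0.13946045  0.53400087 -0.51414475] [-2.21509477e-01  5.42026393e-01  2.10338233e+00 -1.52874344e-04
  4.95741096e-01  2.15276254e+00]
-153 [np.float64(6.6), np.float64(2.2), np.float64(-0.0)] 0.0
-150 [np.float64(13.2), np.float64(4.0), np.float64(-0.0)] 0.0
-147 [np.float64(20.0), np.float64(5.5), np.float64(-0.0)] 0.0
-144 [np.float64(26.8), np.float64(6.7), np.float64(-0.0)] 0.0
-141 [np.float64(33.6), np.float64(7.4), np.float64(-0.0)] -0.035
-138 [np.float64(40.5), np.float64(7.9), np.float64(-0.0)] -0.087
-135 [np.float64(47.5), np.float64(7.9), np.float64(-0.0)] -0.14
-132 [np.float64(54.4), np.float64(7.6), np.float64(-0.0)] -0.192
-129 [np.float64(61.2), np.float64(7.0), np.float64(-0.0)] -0.244
-126 [np.float64(68.1), np.float64(5.9), np.float64(-0.0)] -0.297
-123 [np.float64(74.8), np.float64(4.6), np.float64(-0.0)] -0.349
-120 [np.float64(81.5), np.float64(2.8), np.float64(-0.0)] -0.401
-117 [np.float64(88.1), np.float64(0.8), np.float64(-0.0)] -0.454
-114 [np.float64(94.6), np.float64(-1.7), np.float64(-0.0)] -0.506
-111 [np.float64(100.9), np.float64(-4.4), np.float64(-0.0)] -0.559
-108 [np.float64(107.1), np.float64(-7.5), np.float64(-0.0)] -0.611
-105 [np.float64(113.1), np.float64(-10.9), np.float64(-0.0)] -0.663
-102 [np.float64(119.0), np.float64(-14.6), np.float64(-0.0)] -0.716
-99 [np.float64(124.6), np.float64(-18.6), np.float64(-0.0)] -0.768
-96 [np.float64(130.0), np.float64(-22.9), np.float64(-0.0)] -0.82
-93 [np.float64(135.2), np.float64(-27.5), np.float64(-0.0)] -0.873
```

View pics/side1c.png

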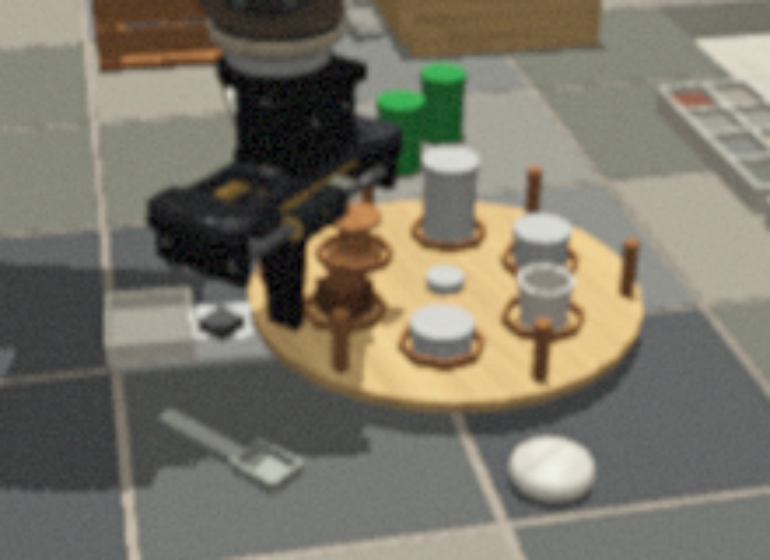

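>>> play_rows(
  targets=[
    {"linear": [3,1,0],"turn": 0},
    {"linear": [8,2.6,0],"turn": 0},
    {"linear": [14,4.2,0],"turn": 0},
    {"linear": [20,5.5,0],"turn": 0},
    {"linear": [25,6.4,0],"turn": 0},
    {"linear": [29,7,0],"turn": 0},
    {"linear": [33.6,7.4,0],"turn": -0.035},
    {"linear": [40.5,7.9,0],"turn": -0.087},
    {"linear": [47.5,7.9,0],"turn": -0.14},
    {"linear": [54.4,7.6,0],"turn": -0.192},
    {"linear": [61.2,7,0],"turn": -0.244},
    {"linear": [68,6,0],"turn": -0.297},
    {"linear": [74.8,4.6,0],"turn": -0.349},
    {"linear": [81.5,2.8,0],"turn": -0.401},
    {"linear": [88,0.8,0],"turn": -0.454},
    {"linear": [94.6,-1.7,0],"turn": -0.506},
    {"linear": [101,-4.4,0],"turn": -0.559},
    {"linear": [107,-7.5,0],"turn": -0.611},
    {"linear": [111,-9.6,0],"turn": -0.645},
    {"linear": [113,-10.9,0],"turn": -0.663},
  ],
)

```text
t: 5.28
eef_pos: [549.9, -110.6, 122.7]
tcp_rot: [3.142, 0.001, -0.14]
ft_force: [-3.0, -2.2, 1.1]
opening: 0.007
```

```bash
python3 - <<'E'
from h import *
from meas import *
from plan import *
snap('side','side2');a,d=snap('top','top2')
a=cv2.imread('pics/top2.png');b=cv2.imread('pics/side2.png')
cv2.imwrite('pics/c2.png',np.hstack([cv2.resize(a[140:300,190:350],(400,400)),cv2.resize(b[130:290,190:350],(400,400))]))
X=centers(a,d,env.camera_params('top'));T=tin(X,AX);P=posts(X,AX)
print('tin',np.degrees(np.arctan2(*(T-AX)[::-1])),T);print(np.degrees(np.arctan2(P[:,1]-AX[1],P[:,0]-AX[0]))%60)
s=env.state();p=s['eef_pos'];print(s['t'],p,s['tcp_rot'],s['ft_force'],np.degrees(np.arctan2(p[1]-AX[1],p[0]-AX[0])))
E
```

```text
tin 111.3534836450369 [555.3161021   91.03530249]
[21.16416458 20.80807948 21.57964835 21.40331446]
5.375 [ 550.08713302 -110.49192732  122.82196925] [-3.14159150e+00 -3.02413652e-05 -1.40161724e-01] [-1.0822481  -0.49081472 -0.04538019] -105.0328533384332
```

View pics/c2.png

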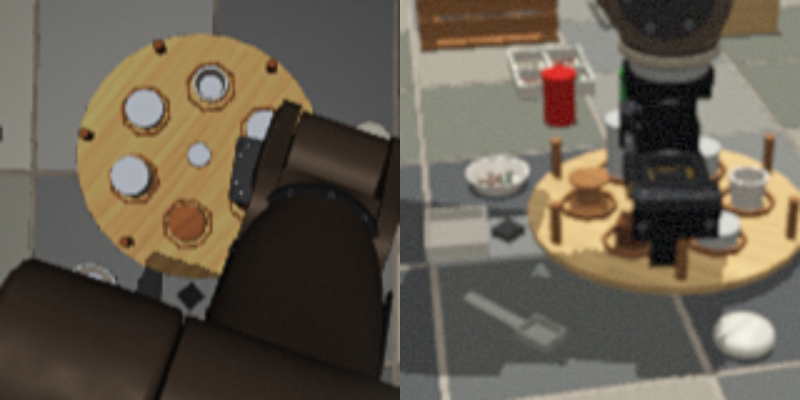

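```bash
python3 - <<'E'
from plan import *
p0=np.array(pt(-105,132,123));y0=np.radians(-8)
for a in list(range(-104,-45,3))+[-44]: 
  l,t=rel(p0,y0,pt(a,132,123),np.radians(max(-46,a+90+7)));print(a,*map(float,l),float(t))
E
```

```text
-104 2.3 0.3 -0.0 -0.017
-101 9.2 0.8 -0.0 -0.07
-98 16.1 1.0 -0.0 -0.122
-95 23.0 0.8 -0.0 -0.175
-92 29.9 0.3 -0.0 -0.227
-89 36.7 -0.6 -0.0 -0.279
-86 43.5 -1.9 -0.0 -0.332
-83 50.3 -3.5 -0.0 -0.384
-80 56.9 -5.5 -0.0 -0.436
-77 63.4 -7.8 -0.0 -0.489
-74 69.8 -10.4 -0.0 -0.541
-71 76.0 -13.4 -0.0 -0.593
-68 82.1 -16.7 -0.0 -0.646
-65 88.0 -20.3 -0.0 -0.698
-62 93.7 -24.2 -0.0 -0.75
-59 99.2 -28.4 -0.0 -0.803
-56 104.4 -32.9 -0.0 -0.855
-53 109.4 -37.7 -0.0 -0.908
-50 114.2 -42.7 -0.0 -0.96
-47 118.7 -47.9 -0.0 -1.012
-44 122.9 -53.4 -0.0 -1.065
```

>>> play_rows(
  targets=[
    {"linear": [3.5,0.4,0],"turn": -0.025},
    {"linear": [9.2,0.8,0],"turn": -0.07},
    {"linear": [16.1,1,0],"turn": -0.122},
    {"linear": [23,0.8,0],"turn": -0.175},
    {"linear": [29.9,0.3,0],"turn": -0.227},
    {"linear": [36.7,-0.6,0],"turn": -0.279},
    {"linear": [43.5,-1.9,0],"turn": -0.332},
    {"linear": [50.3,-3.5,0],"turn": -0.384},
    {"linear": [56.9,-5.5,0],"turn": -0.436},
    {"linear": [63.4,-7.8,0],"turn": -0.489},
    {"linear": [69.8,-10.4,0],"turn": -0.541},
    {"linear": [76,-13.4,0],"turn": -0.593},
    {"linear": [82.1,-16.7,0],"turn": -0.646},
    {"linear": [88,-20.3,0],"turn": -0.698},
    {"linear": [93.7,-24.2,0],"turn": -0.75},
    {"linear": [99.2,-28.4,0],"turn": -0.803},
    {"linear": [104.4,-32.9,0],"turn": -0.855},
    {"linear": [109.4,-37.7,0],"turn": -0.908},
    {"linear": [114.2,-42.7,0],"turn": -0.96},
    {"linear": [116,-44.7,0],"turn": -0.98},
  ],
)

```text
t: 7.88
eef_pos: [671.8, -82.7, 123.2]
tcp_rot: [3.14, -0.001, 0.841]
ft_force: [1.0, -3.7, 0.5]
opening: 0.002
```

```bash
python3 - <<'E'
from h import *
from meas import *
from plan import *
snap('side','side3');a,d=snap('top','top3')
a=cv2.imread('pics/top3.png');b=cv2.imread('pics/side3.png')
cv2.imwrite('pics/c3.png',np.hstack([cv2.resize(a[140:300,190:350],(400,400)),cv2.resize(b[130:290,190:350],(400,400))]))
X=centers(a,d,env.camera_params('top'))
s=env.state();p=s['eef_pos'];print(s['t'],p,s['tcp_rot'],s['ft_force'],np.degrees(np.arctan2(p[1]-AX[1],p[0]-AX[0])))
P=posts(X,AX)
print(np.degrees(np.arctan2(P[:,1]-AX[1],P[:,0]-AX[0])))
T=tin(X,AX);print('tin',np.degrees(np.arctan2(*(T-AX)[::-1])),T)
p0=np.array(pt(-48.9,132,123));y0=np.radians(-8)+.98
for a in [-47,-45,-43,-42,-41,-40,-39]: 
  l,t=rel(p0,y0,pt(a,132,123),np.radians(a+90+7));print(a,*map(float,l),float(t))
E
```

```text
7.975 [671.37346732 -82.33437519 123.05202448] [ 3.14107592e+00 -4.29512349e-04  8.39940941e-01] [-0.56361127  0.45020445  0.21197483] -48.73458067888052
[17.78381191 77.97723486]
tin 157.6762294972264 [509.1559176   47.75525959]
-47 4.4 0.5 -0.0 -0.032
-45 8.9 0.8 -0.0 -0.067
-43 13.6 1.0 -0.0 -0.102
-42 15.9 1.0 -0.0 -0.12
-41 18.2 1.0 -0.0 -0.137
-40 20.5 0.9 -0.0 -0.154
-39 22.8 0.8 -0.0 -0.172
```

View pics/c3.png

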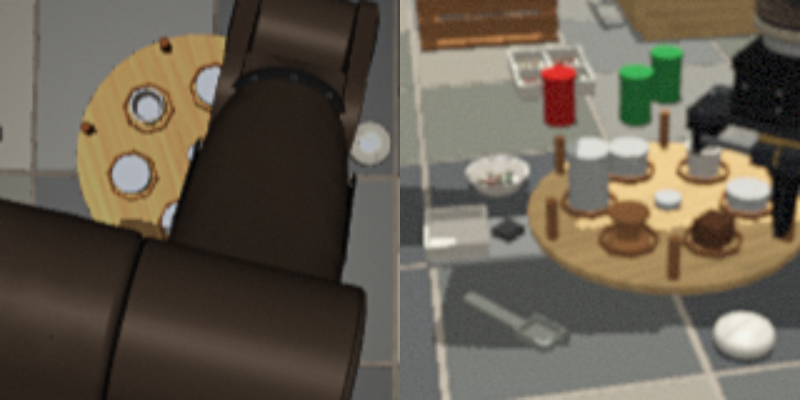

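>>> play_rows(
  targets=[
    {"linear": [3,0.4,0],"turn": -0.02},
    {"linear": [7,0.7,0],"turn": -0.052},
    {"linear": [11,0.9,0],"turn": -0.082},
    {"linear": [15,1,0],"turn": -0.113},
    {"linear": [18,1,0],"turn": -0.136},
    {"linear": [20,0.9,0],"turn": -0.15},
    {"linear": [21.2,0.9,0],"turn": -0.16},
    {"linear": [21.7,0.9,0],"turn": -0.163},
    {"linear": [21.7,0.9,0],"turn": -0.163},
    {"linear": [18,0.9,0],"turn": -0.163},
    {"linear": [12,0.9,0],"turn": -0.163},
    {"linear": [6,0.9,0],"turn": -0.163},
    {"linear": [6,0.9,-15],"turn": -0.163},
    {"linear": [6,0.9,-40],"turn": -0.163},
    {"linear": [6,0.9,-75],"turn": -0.163},
    {"linear": [6,0.9,-105],"turn": -0.163},
    {"linear": [6,0.9,-120],"turn": -0.163},
    {"linear": [6,0.9,-120],"turn": -0.163},
  ],
)

```text
t: 10.22
eef_pos: [675.9, -78.6, 244.0]
tcp_rot: [3.14, -0.001, 1.003]
ft_force: [0.4, 0.8, 0.6]
opening: 0.003
```

```bash
python3 - <<'E'
from h import *
from plan import *
s=env.state();p0=np.array(s['eef_pos']);y0=s['tcp_rot'][2];print(s['t'],p0,y0,s['ft_force'])
# retreat to right, clear of view
print(rel(p0,y0,[400,-420,260],y0))
E
```

```text
10.225 [675.88573911 -78.58768424 244.01484127] 1.0028220554281102 [0.38783165 0.79349234 0.55601455]
([np.float64(-436.2), np.float64(-48.9), np.float64(-16.0)], np.float64(0.0))
```

>>> play_rows(
  targets=[
    {"linear": [-15,-2,-2],"turn": 0},
    {"linear": [-45,-5,-5],"turn": 0},
    {"linear": [-90,-10,-10],"turn": 0},
    {"linear": [-140,-15,-16],"turn": 0},
    {"linear": [-190,-20,-16],"turn": 0},
    {"linear": [-240,-26,-16],"turn": 0},
    {"linear": [-290,-32,-16],"turn": 0},
    {"linear": [-340,-38,-16],"turn": 0},
    {"linear": [-385,-43,-16],"turn": 0},
    {"linear": [-415,-46,-16],"turn": 0},
    {"linear": [-430,-48,-16],"turn": 0},
    {"linear": [-436,-49,-16],"turn": 0},
    {"linear": [-436,-49,-16],"turn": 0},
  ],
)

```text
t: 11.85
eef_pos: [400.0, -419.4, 258.7]
tcp_rot: [-3.141, -0.0, 1.003]
ft_force: [-0.1, -0.2, -0.2]
opening: 0.007
```

```bash
cat > chk.py <<'E'
import sys
from h import *
from meas import *
from plan import *
from scipy.optimize import least_squares
tag=sys.argv[1]
b,_=snap('side','side'+tag);a,d=snap('top','top'+tag)
a=cv2.imread(f'pics/top{tag}.png');b=cv2.imread(f'pics/side{tag}.png')
cv2.imwrite(f'pics/c{tag}.png',np.hstack([cv2.resize(a[140:300,190:350],(400,400),interpolation=2),cv2.resize(b[130:290,190:350],(400,400),interpolation=2)]))
X=centers(a,d,env.camera_params('top'));P=posts(X,AX)
f=least_squares(lambda p:np.hypot(P[:,0]-p[0],P[:,1]-p[1])-130,AX).x;print('axis',f,len(P))
an=np.degrees(np.arctan2(P[:,1]-f[1],P[:,0]-f[0]));print(an,(an%60).mean()+150)
T=tin(X,f);print('tin',np.degrees(np.arctan2(*(T-f)[::-1])),T,np.hypot(*(T-f)))
for ax in (f,AX):
  g=cv2.cvtColor(a,cv2.COLOR_BGR2GRAY);roi=g[248:272,256:277];m=(roi<100).astype(np.uint8)
  n,l,s,ce=cv2.connectedComponentsWithStats(m);i=l[10,10]
  D=onz('top',*(ce[i]+[256,248]),18)[:2];print('diamond',s[i,4],D,np.degrees(np.arctan2(*(D-ax)[::-1])))
s=env.state();print(s['t'],s['eef_pos'],s['tcp_rot'])
E
python3 chk.py 4
```

```text
axis [583.96914303  16.79822846] 6
[  27.29663139  -32.66719954   87.61183226  -92.59092714  147.3938249
 -152.74126531] 177.3838160958686
tin 177.40325322496406 [504.33723348  20.40976155] 79.71376411351612
diamond 67 [423.91998727  24.41414123] 177.2756447789914
diamond 67 [423.91998727  24.41414123] 177.31753374155772
11.95 [ 400.41152575 -419.08589308  258.88512571] [-3.14147624e+00 -1.14784731e-04  1.00369934e+00]
```

```bash
ls pics
```

```text
X.npy
c2.png
c3.png
c4.png
crop0.png
side0.png
side0_d.npy
side1.png
side1_d.npy
side1c.png
side2.png
side2_d.npy
side3.png
side3_d.npy
side4.png
side4_d.npy
top0.png
top0_d.npy
top2.png
top2_d.npy
top3.png
top3_d.npy
top4.png
top4_d.npy
```

View pics/c4.png

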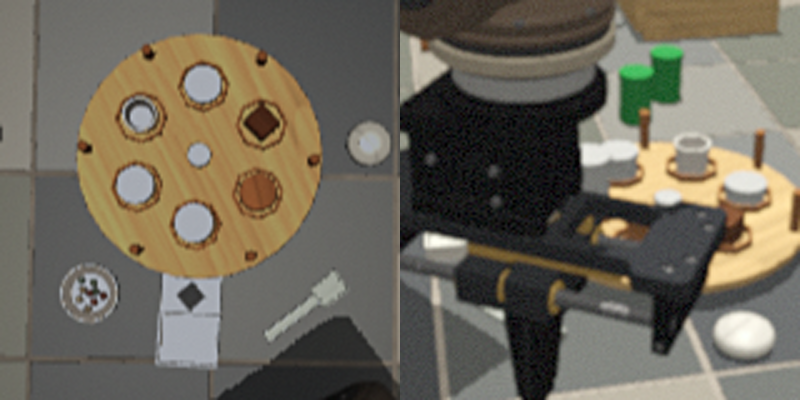

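```bash
python3 -c "
from cell import env
s=env.state();print(s['ft_force'],abs(s['qvel']).max());print(env.job_done())"
```

```text
[-0.31734857 -1.01875549 -0.61458277] 0.003798569244505474
the job is handed in; nothing more can be done
None
```

The tall tin now stands at the front, lined up with the pointer, and I handed the job in at about 12 s with the hand well clear. I turned the turntable about 103° counter-clockwise by pushing one rim post with the closed fingertips, never pinching it. Measured forces stayed at about 4 N at the moments I read them.

- **Alignment:** In the last top view the tin is at 177.4° about the axis and the pointer diamond at 177.3°. The six posts agree, giving 177.4°. The tray centre gives 177.2°. The tongue's edges read about 0.5° lower, which is within pixel accuracy.
- **Things around it:** The containers are still in their collars. The dish, pebble and scoop look unmoved. I judged this by eye and did not measure it.
- **Failed or disagreed:** One reading midway through the push put the tin about 10° off, because the arm partly hid it. I relied on the posts instead, and the clear view at the end agreed with them. The arm hid part of the turntable in the final side view, so the last check rests on the top camera.

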